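# Show the water-test comparator to the inspection camera

## Robot

A 6-joint arm with a two-finger parallel gripper is mounted at the origin on the work surface. World frame = base frame: x ahead of the robot, y to its left, z up, the work surface at z = 0. Lengths are in m, angles in rad, forces in N, time in s.
With the tool pointing down it reaches from about 0.35 to 0.775 m from the base axis. Payload 5.5 kg.
Tool frame: the origin (TCP) lies between the finger pads; the fingertips stand 11 mm ahead of it and the grasp point (between the pads) lies 8 mm behind it (tips_ahead is the distance from the TCP to the fingertips, in m); z points along the fingers, y is the line along which they close (so a half turn about z gives the same grasp; the last joint's range is limited). The gripper opens to 85 mm and grips with 20 to 120 N. Pads are 22 mm wide; open, the fingers measure 114 mm over their backs; the gripper's body (76 mm by 85 mm) begins 54 mm behind the grasp point. The pads swing forward as they close: fully open they stand 13 mm farther back than shut.
Start: joints at [-1.297, 0.313, 0.046, 1.304, 0, 1.431], TCP at [0.231, -0.527, 0.242] pointing down, gripper open.
Joint ranges: [-2.76, 2.76], [-0.86, 1.69], [-1.03, 1.26], [-2.2, 2.34], [-1.47, 1.5], [-3.14, 3.14]. Speed limits (rad/s): [2.57, 2.57, 3.14, 3.14, 3.14, 3.14].

## Interface

Orientations are given as a unit quaternion [w, x, y, z].
In Python, from workcell import * gives the robot as it stands. The module is installed in compiled form; this text tells all that it offers.
- The arm moves only by the tool jog_arm, never from a script. Its argument "moves" is a list of rows, each an object with "fingers": the closure, from 0 (fully open) to 1 (shut); "slide": the shift along the tool's x, y, z in mm, a list of three; "angular": the turn, a rotation vector about the tool's x, y, z in degrees, a list of three. A call has 1 to 10 rows; each row is the pose to reach, as a shift and turn from the pose commanded when the call began, along the tool's axes at that moment; what a row does not reach only later rows make up. A row lasts 1/12 s, in which the tool goes at most 41.7 mm and 7.16 degrees, less where a joint would pass 70% of its speed; a pose out of reach is approached as far as the arm can. A call with a gripper value outside its range is refused whole. The fingers move at their own pace and stop on an object; "squeeze" is the grip in N (left out, the last holds). Time passes only in rows, so rows that repeat a pose let the fingers close. It gives the time, the measured TCP pose, the force, the opening and the grip force at its end, in the units of the state.
- get_state(): the state, without advancing time (a new reading comes with each control period).
- read_camera(name): name is "side" or "top" or "wrist"; returns a dict with "color" (480x640x3 uint8, red, green, blue), "fovy" (degrees; the focal length in pixels is half the picture's height over the tangent of half this angle, whatever the lens; pixels are square), "cx", "cy" (the principal point, pixels), "world_from_camera" (4x4, takes a point from camera to world coordinates); the wrist camera has in their place "tool_from_camera" (4x4, takes a point from camera to tool coordinates, whose origin is the TCP and whose axes are the flange's). Camera axes: x right, y down, z forward; pixel columns grow to the right and rows downward; lengths in m; the calibration is good to about 2 mm. A picture is of the moment at which its call begins: read the wrist's pose just before it. There is no depth.
- hand_in(): hands the job in; it is judged then, once.
Trained networks look in a picture, given as the dict that the camera call returned (one of the last four; its "shot" number tells which), for a name from the list of things; names that differ only in an ending like _2 or _b are one class to them, and where a whole thing is asked for, a point or a joint stands for the part that bears it (a point fixed in the world has none). Each returns a list of dicts, best first, with "p" (0 to 1); they miss things now and then, are a little off and sometimes report something else, mostly with a low value. They report only what shows in the picture. A call takes as long as a camera call.
- look_for(target, picture): "point" ([column, row] in pixels, amid what is visible of it).
- tip_of(target, picture): "point" ([column, row] in pixels: a listed point, or the origin of a listed thing).
The state is a dict: "clock": time; "joint_pos": joint angles; "qvel": joint speeds; "tau": joint torques, N m; "tcp_pos": TCP position; "orientation": TCP orientation; "wrist_force": force on the tool from outside, world axes, zero at the start; "ft_torque": the same for the moment, N m; "finger_gap": finger opening in m; "grip_force": force on a finger pad.
Only numpy, scipy, OpenCV 4.12 (cv2) and the standard library are available. Lean on these libraries where they do the work, as an engineer would, in place of code of your own. Each camera call takes 0.05 s, during which the arm holds its last target. There are 200 camera calls.

## Task

Take the colour comparator (the flat two-window block with the square grip on top) out of its pocket in the instrument case and hold it up to the inspection camera: windows facing the lens squarely, upright in the camera's picture (grip at the top, not rolled), the middle of the windows on the lens axis 150 mm in front of the lens. Leave the other instruments, the bottles and the camera as they are, and finish while still holding the comparator there, motionless in the air.

Things in the scene. Friction and masses are not known exactly. Their poses are not given: they have to be found in the camera images.
- comparator: Colour comparator, loose, 60 to 130 g: white block 22 (x) by 50 (y) by 75 mm tall, with a grey square grip block 24 x 24 mm, 36 mm tall, centred on top (111 mm in all). Origin: centre of its underside, z up. Its two windows are on the +x face. It stands 40 mm deep in one of the case's 3 pockets (which one varies), 2 mm play all round, windows towards the case's +x. Pull it straight up to free it.
- window (a point): Middle of the comparator's two amber windows, on their face: 11 mm in +x and 45 mm up from the comparator's origin. The windows are side by side along y, each 14 by 38 mm. Axes as the comparator's.
- grip (a point): Centre of the comparator's square grip block, 93 mm above its underside. In the case the block spans 101 to 137 mm above the table, higher than the other two instruments (85 mm). Axes as the comparator's.
- case: Aluminium instrument case, fixed, 310 (x) by 220 (y) by 72 mm tall, on the robot's left. Origin: centre of its underside, z up. Black foam, top 66 mm above the table, with three equal pockets in a row at x = -75, 0 and 75 mm, y = 0, long side along y, floors 26 mm above the table. The lid, hinged on the +y edge, is wide open and slopes outward and up to 150 mm above the table.
- lens (a point): Centre of the front glass of the inspection camera: white box 50 mm square, black lens tube 40 mm across, on a post stand beyond the work, on the right. It looks back towards the robot and 0.2 to 0.5 rad downward; height, tilt and heading vary. x points from the glass back into the camera, y level (sideways in the picture), z up in the picture. Only stiff friction holds it: do not push it.
- view_spot (a point): Point in the air on the lens axis, 150 mm in front of the lens glass, where the middle of the windows belongs; 0.14 to 0.28 m above the table. Axes as the lens's: x points to the lens. When the comparator is right, its x, y, z axes lie along these x, y, z axes: its top leans away from the camera, towards the robot.
- stand: Camera stand, fixed: origin on the table roughly under the view spot, z up, x pointing from there to the post. A steel base plate 120 by 160 mm, 16 mm thick, centred 315 mm along x, and a post 22 mm across and 416 mm tall at 310 mm along x. The camera sits on a sliding bracket in front of the post.
- meter: Grey pocket meter, loose, a plain block 22 (x) by 50 (y) by 58 mm tall, display on top, in another pocket of the case. Origin at the centre of its underside. Leave alone.
- flat_bottle: Flat white reagent bottle, loose, 22 (x) by 50 (y) by 44 mm with a round cap 19 mm across and 15 mm tall on top, in the remaining pocket. Origin at the centre of its underside. Leave alone.
- spray_bottle: Green trigger spray bottle, loose, 68 mm across, 209 mm tall, standing on the table to the right. Origin at the centre of its underside. Leave alone.
- sample_bottle: White sample bottle, loose, 60 mm across, 130 mm tall, standing on the table to the right, nearer the robot. Origin at the centre of its underside. Leave alone.

How it is judged:
By the outcome, as a careful person would: the job done as asked, in the order asked, and still so for the second after the job is handed in, while the arm keeps its last pose, push and grip.
It also fails if it takes over 35 s, if anything falls off the work surface, if the arm or the gripper's body presses on something with over 40 N, if the wrist force passes 120 N, or if a joint passes its speed limit or range.

## Working session

There is one attempt and no reset: what is moved stays moved. The work goes in short steps, Python scripts to look and compute and a tool call to move; the robot and the scene stay as the last step left them, time stands still between calls to the robot, and variables do not carry over. Pictures are saved under pics/ and viewed, at most 11 in all, crops included, and the job is handed in when it is done.

Besides the shell and the picture viewer there is one more tool, called after "Call:" as name(argument=value, ...) on one line, values as JSON. jog_arm: Moves the arm, as the interface text tells. Its arguments: {"type":"object","properties":{"moves":{"type":"array","items":{"type":"object","properties":{"fingers":{"type":"number"},"slide":{"type":"array","items":{"type":"number"}},"angular":{"type":"array","items":{"type":"number"}}}}},"squeeze":{"type":"number"}},"required":["moves"]}

```bash
mkdir -p pics
cat > h.py <<'E'
from workcell import *
import numpy as np, cv2
from scipy.spatial.transform import Rotation as R
def Rq(q): return R.from_quat([q[1],q[2],q[3],q[0]])
def cam(name):
    s=get_state(); p=read_camera(name)
    if name=="wrist":
        T=np.eye(4);T[:3,:3]=Rq(s["orientation"]).as_matrix();T[:3,3]=s["tcp_pos"];p["W"]=T@np.array(p["tool_from_camera"])
    else: p["W"]=np.array(p["world_from_camera"])
    p["f"]=240/np.tan(np.radians(p["fovy"])/2); return p
def ray(p,px):
    d=p["W"][:3,:3]@np.array([(px[0]-p["cx"])/p["f"],(px[1]-p["cy"])/p["f"],1]); return p["W"][:3,3],d/np.linalg.norm(d)
def onz(p,px,z):
    o,d=ray(p,px); return o+d*(z-o[2])/d[2]
def proj(p,X):
    c=np.linalg.inv(p["W"])@np.append(X,1); return p["cx"]+p["f"]*c[0]/c[2],p["cy"]+p["f"]*c[1]/c[2]
def tri(rs):
    A=0;b=0
    for o,d in rs:
        P=np.eye(3)-np.outer(d,d);A=A+P;b=b+P@o
    X=np.linalg.solve(A,b); return X,[float(np.linalg.norm((np.eye(3)-np.outer(d,d))@(X-o))) for o,d in rs]
def save(p,n): cv2.imwrite("pics/"+n+".png",p["color"][:,:,::-1])
E
python3 - <<'E'
from h import *
np.set_printoptions(precision=4,suppress=True)
s=get_state();print(s)
P={}
for n in("side","top"):
    P[n]=p=cam(n);save(p,n+"0");print(n,p["fovy"],p["W"])
for t in("comparator","window","grip","case","lens","view_spot","stand","meter","flat_bottle","spray_bottle","sample_bottle"):
    rs=[]
    for n,p in P.items():
        r=tip_of(t,p)
        print(t,n,[(np.round(x["point"],1),round(x["p"],2)) for x in r[:2]])
        if r: rs.append(ray(p,r[0]["point"]))
    if len(rs)==2: print("   ",*tri(rs))
E
```

```text
{'clock': 0.0, 'joint_pos': array([-1.2966,  0.314 ,  0.045 ,  1.3036,  0.    ,  1.4312]), 'qvel': array([-0.0006,  0.0004,  0.0006, -0.0002, -0.0005,  0.0003]), 'tau': array([  0.0002, -48.0621,  29.8537,   0.0193,  -0.0001,  -0.    ]), 'tcp_pos': array([ 0.2311, -0.526 ,  0.2414]), 'orientation': array([-0.0009,  0.9787,  0.2054, -0.    ]), 'wrist_force': array([ 0.3365, -0.5935,  0.6345]), 'ft_torque': array([ 0.0248, -0.022 ,  0.0032]), 'grip_force': 0.0, 'finger_gap': 0.08531798350050847}
side 54.76610929562282 [[-0.9958 -0.0701  0.0584  0.4729]
 [-0.0911  0.7308 -0.6765  0.6017]
 [ 0.0048 -0.679  -0.7341  0.9548]
 [ 0.      0.      0.      1.    ]]
top 44.3843334500056 [[ 0.0119 -0.9975  0.0701  0.4357]
 [-0.9999 -0.0119  0.001  -0.115 ]
 [-0.0002 -0.0701 -0.9975  1.6487]
 [ 0.      0.      0.      1.    ]]
comparator side [(array([283.4, 392.1]), 0.87), (array([314.4, 177.8]), 0.66)]
comparator top [(array([201.9, 232.6]), 0.53)]
    [0.5596 0.2097 0.0353] [0.00823282170774325, 0.00823282170774314]
window side [(array([279.4, 384.9]), 0.77)]
window top [(array([198. , 221.5]),
[... 660 characters left out ...]
(array([327.2, 390.9]), 0.83)]
meter top [(array([206.2, 254.6]), 0.7)]
    [0.4851 0.1968 0.0311] [0.006055651308854391, 0.006055651308854377]
flat_bottle side [(array([248.2, 398.6]), 0.68)]
flat_bottle top [(array([202. , 201.2]), 0.51)]
    [0.6422 0.2173 0.0044] [9.609829738886721e-05, 9.609829738870654e-05]
spray_bottle side [(array([312.6, 174.6]), 0.95), (array([285.3, 371.5]), 0.32)]
spray_bottle top [(array([458. , 228.2]), 0.93)]
    [ 0.5744 -0.5008  0.0111] [0.00045682079034393123, 0.00045682079034405526]
sample_bottle side [(array([373.6, 212.1]), 0.77)]
sample_bottle top [(array([404. , 295.2]), 0.63)]
    [ 0.3855 -0.3498  0.0146] [0.000550332144902229, 0.0005503321449020477]
```

View pics/side0.png

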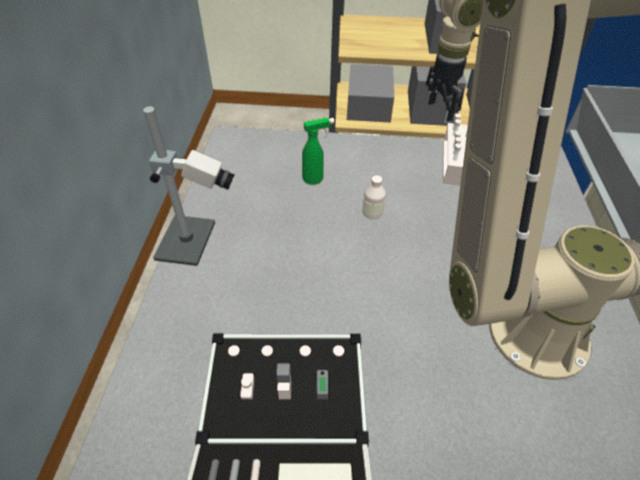

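View pics/top0.png

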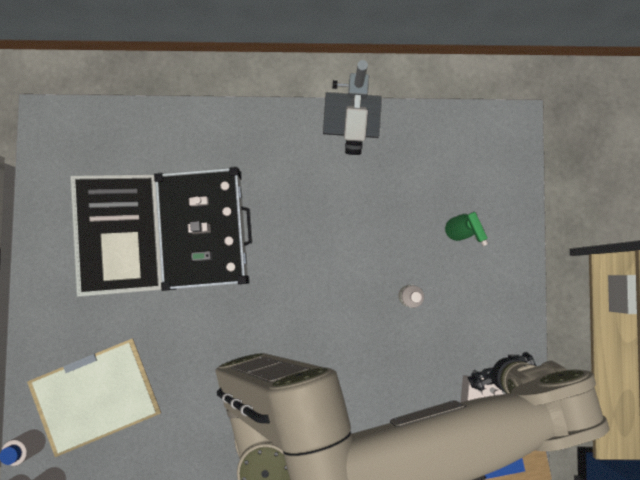

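Side shows the comparator in the middle pocket (about 283,380), with the camera at (205,170) and its lens at (228,180). Top shows the case at (200,230) and the camera at (355,130). Next I'll move to look at the camera with the wrist view.

```bash
cat >> h.py <<'E'
np.set_printoptions(precision=4,suppress=True)
def go(p,Rm):
    s=get_state(); r=Rq(s["orientation"]); 
    sl=r.inv().apply(np.array(p)-s["tcp_pos"])*1e3; an=(r.inv()*R.from_matrix(Rm)).as_rotvec(degrees=True)
    print("slide",sl.round(1),"ang",an.round(2),"rows",np.linalg.norm(sl)/41.7,np.linalg.norm(an)/7.16)
def tool(yaw,pitch): # x toward -comparator x, y=+y ; pitch: z forward-tilt
    return R.from_euler("ZY",[yaw,-pitch]).as_matrix()@np.diag([-1,1,-1.])
E
python3 - <<'E'
from h import *
p=cam("wrist");print(p["fovy"],np.array(p["tool_from_camera"]))
go([.40,-.2,.30],tool(0,0)); go([.40,-.2,.30],tool(0,.8))
p=cam("side");c=p["color"][130:280,130:250];cv2.imwrite("pics/sc.png",cv2.resize(c[:,:,::-1],None,fx=4,fy=4,interpolation=cv2.INTER_CUBIC))
E
```

```text
71.53680058455932 [[-0.0006 -0.9661 -0.2581  0.0646]
 [ 1.     -0.0006 -0.0002 -0.0002]
 [ 0.     -0.2581  0.9661 -0.1306]
 [ 0.      0.      0.      1.    ]]
slide [ 285.8 -231.1  -57.7] ang [   0.      0.01 -156.29] rows 8.92208374573424 21.828266010693284
slide [ 285.8 -231.1  -57.7] ang [ -61.39  -12.88 -145.21] rows 8.92208374573424 22.09272255764809
```

Call:
jog_arm(moves=[{"slide": [30,-25,-10],"angular": [0,0,-7]},{"slide": [60,-50,-20],"angular": [0,0,-14]},{"slide": [90,-75,-30],"angular": [0,0,-21]},{"slide": [120,-100,-40],"angular": [0,0,-28]},{"slide": [150,-125,-50],"angular": [0,0,-35]},{"slide": [180,-150,-55],"angular": [0,0,-42]},{"slide": [210,-175,-58],"angular": [0,0,-49]},{"slide": [240,-200,-58],"angular": [0,0,-56]},{"slide": [270,-220,-58],"angular": [0,0,-63]},{"slide": [286,-231,-58],"angular": [0,0,-70]}])

```text
schema error: expected keys fingers, slide, angular
```

Call:
jog_arm(moves=[{"angular": [0,0,-7]},{"angular": [0,0,-14]},{"angular": [0,0,-21]},{"angular": [0,0,-28]},{"angular": [0,0,-35]},{"angular": [0,0,-42]},{"angular": [0,0,-49]},{"angular": [0,0,-56]},{"angular": [0,0,-63]},{"angular": [0,0,-70]}])

```text
schema error: expected keys fingers, slide, angular
```

Run:
```python
from h import *
go([.38,-.2,.30],tool(0,.7))
print(get_state()["joint_pos"])
```

```text
slide [ 267.5 -239.1  -57.7] ang [ -53.95  -11.32 -147.8 ] rows 8.715200655041574 22.031050150082738
[-1.2966  0.3132  0.0461  1.3036  0.      1.4312]
```

View pics/sc.png

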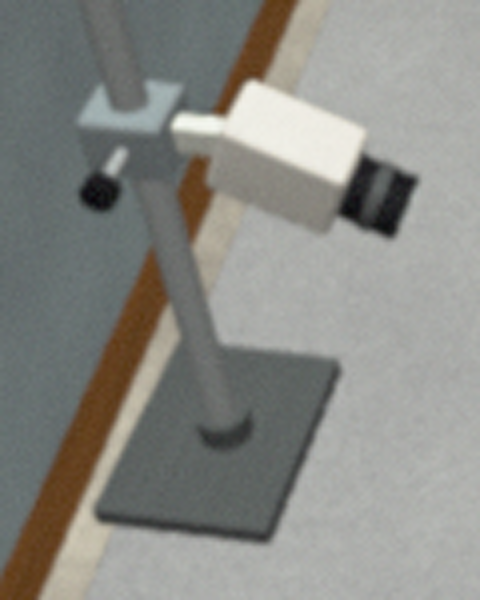

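The crop shows the white box tilted down with its tube front at about (233,182), plus the post and base plate. I'll resend the move with all the keys.

Call:
jog_arm(moves=[{"fingers": 0,"slide": [30,-25,-10],"angular": [0,0,-7]},{"fingers": 0,"slide": [60,-50,-20],"angular": [0,0,-14]},{"fingers": 0,"slide": [90,-75,-30],"angular": [0,0,-21]},{"fingers": 0,"slide": [120,-100,-40],"angular": [0,0,-28]},{"fingers": 0,"slide": [150,-125,-50],"angular": [0,0,-35]},{"fingers": 0,"slide": [180,-150,-55],"angular": [0,0,-42]},{"fingers": 0,"slide": [210,-175,-58],"angular": [0,0,-49]},{"fingers": 0,"slide": [240,-200,-58],"angular": [0,0,-56]},{"fingers": 0,"slide": [270,-220,-58],"angular": [0,0,-63]},{"fingers": 0,"slide": [286,-231,-58],"angular": [0,0,-70]}])

```text
clock: 2.13
tcp_pos: [0.4012, -0.1969, 0.3008]
orientation: [0.0, 0.681, 0.733, 0.001]
wrist_force: [-0.7, -0.8, 0.3]
finger_gap: 0.0859
grip_force: 0.0
```

Call:
jog_arm(moves=[{"fingers": 0,"slide": [0,0,0],"angular": [0,0,-7]},{"fingers": 0,"slide": [0,0,0],"angular": [0,0,-14]},{"fingers": 0,"slide": [0,0,0],"angular": [0,0,-21]},{"fingers": 0,"slide": [0,0,0],"angular": [0,0,-28]},{"fingers": 0,"slide": [0,0,0],"angular": [0,0,-35]},{"fingers": 0,"slide": [0,0,0],"angular": [0,0,-42]},{"fingers": 0,"slide": [0,0,0],"angular": [0,0,-49]},{"fingers": 0,"slide": [0,0,0],"angular": [0,0,-56]},{"fingers": 0,"slide": [0,0,0],"angular": [0,0,-63]},{"fingers": 0,"slide": [0,0,0],"angular": [0,0,-70]}])

```text
clock: 2.97
tcp_pos: [0.4002, -0.2, 0.3004]
orientation: [0.0, 0.139, 0.99, -0.0]
wrist_force: [0.1, 0.1, -1.3]
finger_gap: 0.0853
grip_force: 0.0
```

Run:
```python
from h import *
go([.38,-.2,.30],tool(0,.7))
print(get_state()["joint_pos"])
```

```text
slide [19.4 -5.5  0.4] ang [ -5.59 -39.83 -15.28] rows 0.48371771897660043 6.008845498601684
[-0.6432  0.0526 -0.1328  1.385  -0.0001 -0.365 ]
```

Call:
jog_arm(moves=[{"fingers": 0,"slide": [19,-6,0],"angular": [-5.6,-39.8,-15.3]},{"fingers": 0,"slide": [19,-6,0],"angular": [-5.6,-39.8,-15.3]},{"fingers": 0,"slide": [19,-6,0],"angular": [-5.6,-39.8,-15.3]},{"fingers": 0,"slide": [19,-6,0],"angular": [-5.6,-39.8,-15.3]},{"fingers": 0,"slide": [19,-6,0],"angular": [-5.6,-39.8,-15.3]},{"fingers": 0,"slide": [19,-6,0],"angular": [-5.6,-39.8,-15.3]},{"fingers": 0,"slide": [19,-6,0],"angular": [-5.6,-39.8,-15.3]},{"fingers": 0,"slide": [19,-6,0],"angular": [-5.6,-39.8,-15.3]},{"fingers": 0,"slide": [19,-6,0],"angular": [-5.6,-39.8,-15.3]}])

```text
clock: 3.72
tcp_pos: [0.3805, -0.2013, 0.3013]
orientation: [0.342, 0.003, 0.94, -0.002]
wrist_force: [-0.8, -0.4, 0.3]
finger_gap: 0.0854
grip_force: 0.0
```

Run:
```python
from h import *
import pickle
p=cam("wrist");pickle.dump(p,open("w1.pkl","wb"));cv2.imwrite("pics/w1.png",p["color"][::-1,::-1,::-1]);print(p["W"])
for t in("lens","stand"): print(t,tip_of(t,p)[:2],look_for(t,p)[:2])
go([.36,-.05,.35],tool(-.5,.7))
```

```text
[[ 0.0079  0.5734  0.8193  0.2451]
 [ 1.     -0.0041 -0.0068 -0.2003]
 [-0.0006  0.8193 -0.5734  0.3592]
 [ 0.      0.      0.      1.    ]]
lens [{'point': [328.1, 361.8], 'p': 0.71}] [{'point': [328.4, 374.7], 'p': 0.84}]
stand [] [{'point': [325.7, 286.1], 'p': 0.67}]
slide [-14.9 150.3 -51.5] ang [18.3  -0.06 21.77] rows 3.8258543005106507 3.97272233471514
```

View pics/w1.png

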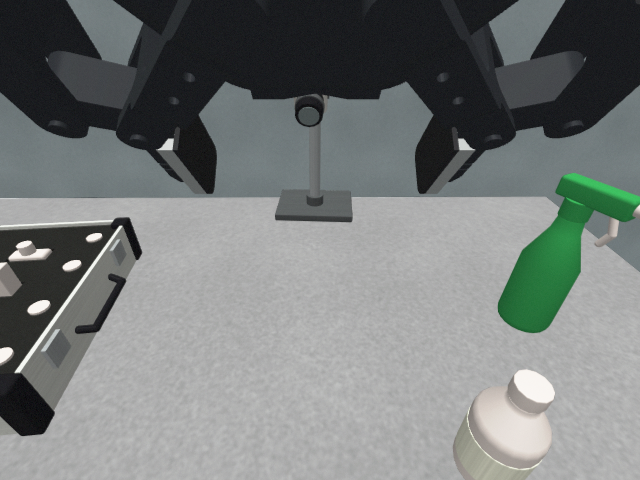

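Wrist view (turned upright) shows the lens glass at (309,115), the post at (314,160) and the base plate at (314,205). Next view is from the left side, to get the tilt and heading.

Run:
```python
from h import *
p=cam("wrist");T=np.array(p["tool_from_camera"])
c=np.array([.50,.10,.42]);M=tool(-.83,.9)
t=c-M@T[:3,3];print(t,M[:,2]);go(t,M)
print(get_state()["joint_pos"])
```

```text
[ 0.5974 -0.0064  0.3905] [ 0.5286 -0.578  -0.6216]
slide [-222.8  194.6   70.1] ang [ 34.   -10.86  33.06] rows 7.290479698033385 6.794596980604826
[-1.0878 -0.3808 -0.6654  0.9117  0.6049 -0.966 ]
```

Call:
jog_arm(moves=[{"fingers": 0,"slide": [-28,24,9],"angular": [4.2,-1.4,4.1]},{"fingers": 0,"slide": [-56,48,18],"angular": [8.5,-2.7,8.3]},{"fingers": 0,"slide": [-84,73,26],"angular": [12.8,-4.1,12.4]},{"fingers": 0,"slide": [-112,97,35],"angular": [17,-5.4,16.5]},{"fingers": 0,"slide": [-140,122,44],"angular": [21.2,-6.8,20.6]},{"fingers": 0,"slide": [-168,146,53],"angular": [25.5,-8.1,24.8]},{"fingers": 0,"slide": [-196,170,61],"angular": [29.8,-9.5,29]},{"fingers": 0,"slide": [-223,195,70],"angular": [34,-10.9,33]},{"fingers": 0,"slide": [-223,195,70],"angular": [34,-10.9,33]},{"fingers": 0,"slide": [-223,195,70],"angular": [34,-10.9,33]}])

```text
clock: 4.85
tcp_pos: [0.5981, -0.0026, 0.3905]
orientation: [0.4, 0.364, 0.823, -0.176]
wrist_force: [1.1, -0.3, 0.5]
finger_gap: 0.0851
grip_force: 0.0
```

Run:
```python
from h import *
import pickle
p=cam("wrist");pickle.dump(p,open("w2.pkl","wb"));cv2.imwrite("pics/w2.png",p["color"][::-1,::-1,::-1]);print(p["W"],get_state()["joint_pos"])
q=pickle.load(open("w1.pkl","rb"))
for t in("lens",): r=tip_of(t,p)[:2];print(r);print(tri([ray(p,r[0]["point"]),ray(q,(328.5,363))]))
go([.36,-.05,.35],tool(-.5,.7))
```

```text
[[ 0.7394  0.2642  0.6192  0.5004]
 [ 0.6732 -0.2922 -0.6793  0.1036]
 [ 0.0014  0.9191 -0.394   0.4196]
 [ 0.      0.      0.      1.    ]] [ 0.1912 -0.0189 -0.3132  0.6891 -0.7303  0.7908]
[{'point': [299.0, 223.0], 'p': 0.69}]
(array([ 0.7333, -0.1978,  0.2371]), [0.0012546613052557627, 0.00125466130525577])
slide [ 110.3 -212.5  -76.5] ang [-13.39  11.3  -12.89] rows 6.027565642066841 3.037916871656065
```

View pics/w2.png

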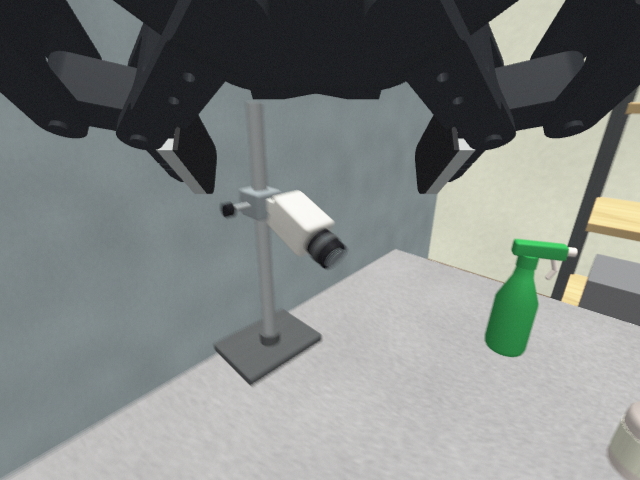

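Wrist view 2 (upright): post at (258,150), white box centred at (300,215), lens front at about (336,253), and base plate at (268,345). I'll crop for the box corners.

Run:
```python
from h import *
import pickle
p=pickle.load(open("w2.pkl","rb"));a=p["color"][::-1,::-1,::-1][182:282,260:360]
t=cam("top");b=t["color"][95:165,330:390,::-1]
u=lambda x,k:cv2.resize(x,None,fx=k,fy=k,interpolation=cv2.INTER_CUBIC)
im=np.zeros((500,800,3),np.uint8);im[:,:500]=u(a,5);im[:350,500:]=u(b,5)
cv2.imwrite("pics/m.png",im)
```

```text
(no output)
```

View pics/m.png

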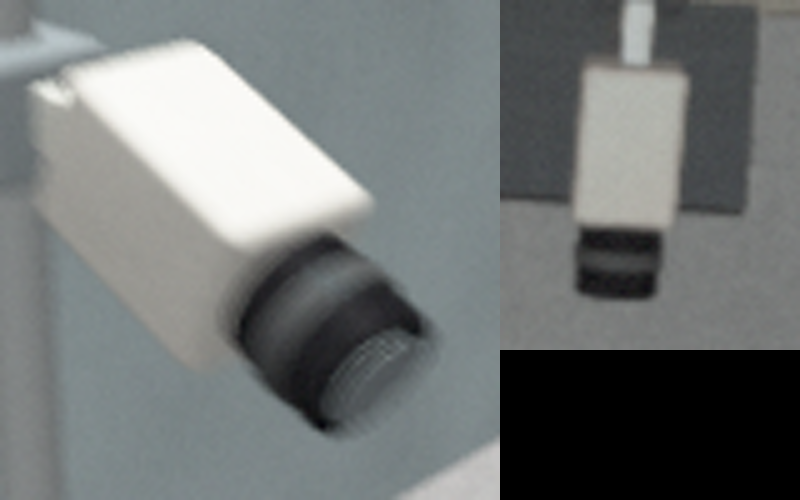

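The crop shows the box corners and tube clearly in both views, enough to fit a box and tube model to the corner pixels of all views.

```bash
cat > fit.py <<'E'
from h import *
import pickle
from scipy.optimize import least_squares
w1=pickle.load(open("w1.pkl","rb"));w2=pickle.load(open("w2.pkl","rb"));S=cam("side");T=cam("top")
W=lambda x,y:(639-(260+x/5-.4),479-(182+y/5-.4)); C=lambda x,y:(130+x/4-.4,130+y/4-.4); U=lambda x,y:(330+x/5-.4,95+y/5-.4)
F,B="F","B"
obs=[(w2,W(235,245),F,1,1),(w2,W(370,203),F,-1,1),(w2,W(195,42),B,-1,1),(w2,W(78,85),B,1,1),(w2,W(195,368),F,1,-1),
(S,C(255,80),B,-1,1),(S,C(368,135),F,-1,1),(S,C(222,130),B,1,1),(S,C(340,180),F,1,1),(S,C(330,231),F,1,-1),(S,C(208,185),B,1,-1),
(T,U(83,68),B,1,1),(T,U(187,72),B,-1,1),(T,U(173,228),F,-1,1),(T,U(75,222),F,1,1),
(w2,W(382,374),"L",0,0),(w1,(329.5,363.5),"L",0,0),(w2,(299,223),"L",0,0),(S,C(402,208),"L",0,0)]
def model(q):
    M=R.from_euler("ZY",[q[3],-q[4]]).as_matrix(); o=[]
    for p,px,k,a,b in obs:
        x={"L":0,F:q[5],B:q[5]+q[6]}[k]; o.append(np.array(proj(p,q[:3]+M@[x,a*.025,b*.025]))-px)
    return np.array(o)
q0=[.735,-.2,.235,0,.3,.03,.08]
r=least_squares(lambda q:model(q).ravel(),q0,loss="soft_l1")
cov=np.linalg.inv(r.jac.T@r.jac)
q=r.x;print("lens",q[:3],"head",q[3],"tilt",q[4],"len",q[5:],"sd",np.sqrt(np.diag(cov)))
print(model(q).round(1).tolist())
M=R.from_euler("ZY",[q[3],-q[4]]).as_matrix();v=q[:3]-.15*M[:,0];print("view",v);np.savez("view.npz",v=v,M=M,h=q[3],t=q[4])
E
python3 fit.py
```

```text
lens [ 0.7379 -0.1955  0.2364] head -0.029793460166260267 tilt 0.4115162945742846 len [0.0366 0.0701] sd [0.0016 0.0012 0.0011 0.0207 0.02   0.0017 0.0015]
[[-2.0, 0.8], [-1.9, 2.2], [-2.7, -0.7], [1.5, 1.0], [0.5, -3.5], [-1.0, -0.5], [0.0, -2.3], [0.5, 0.8], [1.3, 0.4], [-1.6, 2.1], [-0.5, 2.1], [-0.0, 0.1], [0.6, 0.2], [1.5, -1.0], [0.0, -0.7], [0.1, -0.6], [0.3, 0.8], [4.1, -1.0], [0.9, -0.4]]
view [ 0.6005 -0.1914  0.1764]
```

Run:
```python
from h import *
import pickle
cam("wrist");cam("wrist")
p=cam("wrist");pickle.dump(p,open("w2.pkl","wb"));a=p["color"][::-1,::-1,::-1][175:275,250:350]
print(get_state()["tcp_pos"],np.abs(get_state()["qvel"]).max(),tip_of("lens",p)[:1])
im=cv2.resize(a,None,fx=6,fy=6,interpolation=cv2.INTER_CUBIC)
cv2.imwrite("pics/m2.png",im)
```

```text
[ 0.5959 -0.0077  0.3907] 0.014167905232752588 [{'point': [304.0, 222.8], 'p': 0.63}]
```

View pics/m2.png

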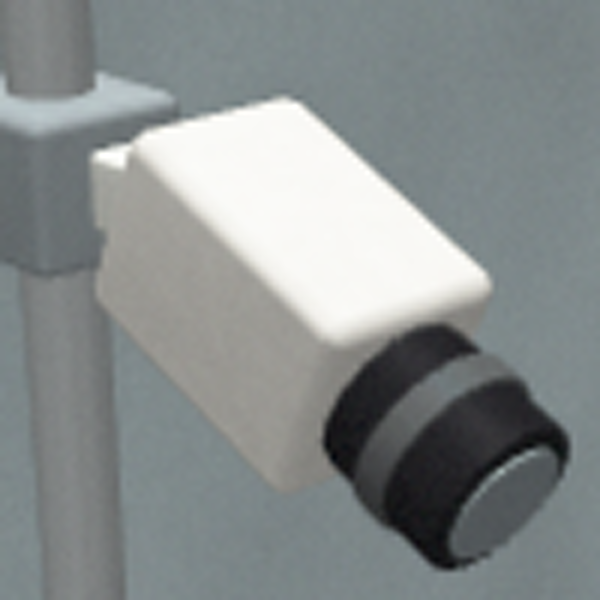

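The sharp crop gives box corners at (325,345), (497,283), (292,92), (130,135), (280,497) and (95,300), with the glass centre at (507,503). I'll refit with these.

```bash
python3 - <<'E'
s=open("fit.py").read()
s=s.replace("W=lambda x,y:(639-(260+x/5-.4),479-(182+y/5-.4))","W=lambda x,y:(639-(250+x/6-.4),479-(175+y/6-.4))")
s=s.replace("W(235,245)","W(325,345)").replace("W(370,203)","W(497,283)").replace("W(195,42)","W(292,92)").replace("W(78,85)","W(130,135)").replace("W(195,368),F,1,-1)","W(280,497),F,1,-1),(w2,W(95,300),B,1,-1)")
s=s.replace("W(382,374)","W(507,503)").replace('(w2,(299,223),"L",0,0)','(w2,W(507,503),"L",0,0)')
s+='''
# post: base axis at table (plate top) seen in w2 and top
'''
open("fit.py","w").write(s)
E
python3 fit.py
python3 - <<'E'
from h import *
import pickle
p=pickle.load(open("w2.pkl","rb"))
# post edge columns at some rows (upright image)
g=p["color"][::-1,::-1].astype(int).sum(2)
for r in (110,150,170,270,300,320): print(r,g[r,235:290].tolist()) if r in(150,300) else None
E
```

```text
lens [ 0.7356 -0.1952  0.2352] head -0.052395424217450484 tilt 0.41348214154207413 len [0.038  0.0713] sd [0.0016 0.0012 0.0011 0.0196 0.0178 0.0016 0.0014]
[[-1.4, 2.1], [-0.6, 1.5], [-0.9, 0.0], [0.5, 0.4], [1.2, -1.3], [1.8, -1.1], [-0.5, -0.9], [0.8, -2.1], [0.6, 0.3], [1.6, 0.6], [-1.3, 2.1], [-0.4, 1.4], [0.8, -0.0], [1.4, 0.5], [1.6, -0.2], [0.1, -0.4], [0.6, 0.1], [0.5, -0.6], [0.6, 0.1], [2.0, 0.2]]
view [ 0.5984 -0.188   0.1749]
150 [385, 399, 397, 390, 389, 395, 393, 392, 394, 401, 396, 401, 385, 353, 376, 377, 389, 395, 404, 404, 398, 381, 380, 382, 375, 345, 338, 335, 352, 408, 407, 402, 403, 407, 406, 405, 414, 403, 404, 409, 402, 394, 390, 402, 395, 398, 394, 397, 390, 395, 388, 391, 387, 389, 380]
300 [392, 395, 401, 398, 401, 401, 395, 400, 398, 400, 396, 400, 394, 396, 393, 395, 399, 393, 396, 392, 390, 393, 389, 383, 351, 363, 380, 388, 390, 403, 398, 389, 389, 378, 369, 354, 332, 337, 385, 386, 392, 394, 394, 398, 405, 397, 395, 401, 410, 411, 407, 408, 410, 404, 399]
```

Run:
```python
from h import *
import pickle
w2=pickle.load(open("w2.pkl","rb"));w1=pickle.load(open("w1.pkl","rb"));T=cam("top")
rs=[]
for p,r,c in((w2,300,265.6),(w2,150,255.7),(w1,160,None)):
    if c is None:
        g=p["color"][::-1,::-1].astype(int).sum(2); print(g[160,300:330].tolist()); c=314.2
    o,d=ray(p,(639-c,479-r)); rs.append((o*[1,1,0],d*[1,1,0]/np.linalg.norm(d[:2])))
A=np.array([[-d[1],d[0]] for o,d in rs]);b=[-d[1]*o[0]+d[0]*o[1] for o,d in rs]
x=np.linalg.lstsq(A,b,rcond=None);print("post",x[0],A@x[0]-b)
v=np.load("view.npz");L=v["v"]+.15*v["M"][:,0];d=x[0]-L[:2];print("heading to post",np.arctan2(d[1],d[0]),np.linalg.norm(d),L)
# front plate edge in top image: dark pixel boundary, subpixel fit
g=cv2.GaussianBlur(T["color"],(3,3),0).astype(int).sum(2)
pts=[]
for c in list(range(328,342))+list(range(370,378)):
    col=g[120:150,c]; k=np.argmax(np.diff(col)); pts.append(onz(T,(c,120+k+.5),.016)[:2])
pts=np.array(pts);f=np.polyfit(pts[:,1],pts[:,0],1);print("plate front edge slope->heading",-np.arctan(f[0]),np.std(pts[:,0]-np.polyval(f,pts[:,1])))
pts=[]
for r in range(100,132):
    row=g[r,310:345]; k=np.argmin(np.diff(row)); pts.append(onz(T,(310+k+.5,r),.016)[:2])
    
pts=np.array(pts);f=np.polyfit(pts[:,0],pts[:,1],1);print("left edge heading",np.arctan(f[0]),np.std(pts[:,1]-np.polyval(f,pts[:,0])))
```

```text
[364, 362, 367, 363, 373, 365, 372, 370, 373, 340, 336, 344, 336, 332, 330, 320, 319, 306, 294, 288, 334, 362, 373, 371, 371, 364, 363, 362, 358, 362]
post [ 0.8887 -0.2031] [-0.0005  0.0005  0.    ]
heading to post -0.05166323966182075 0.1533222133738512 [ 0.7356 -0.1952  0.2352]
plate front edge slope->heading -0.057298285464172476 0.0007201578193684703
left edge heading -0.05983895025565641 0.0007889537958983514
```

Run:
```python
from h import *
go([.56,.18,.28],tool(0.1,0))
```

```text
slide [188.8  99.4 -59.1] ang [-23.98  47.81 -49.72] rows 5.308855240274978 10.199650169413605
```

Call:
jog_arm(moves=[{"fingers": 0,"slide": [19,10,-6],"angular": [-2.2,4.4,-4.6]},{"fingers": 0,"slide": [38,20,-12],"angular": [-4.4,8.8,-9.2]},{"fingers": 0,"slide": [57,30,-18],"angular": [-6.6,13.2,-13.7]},{"fingers": 0,"slide": [75,40,-24],"angular": [-8.8,17.5,-18.2]},{"fingers": 0,"slide": [94,50,-30],"angular": [-11,21.9,-22.8]},{"fingers": 0,"slide": [113,60,-36],"angular": [-13.2,26.3,-27.3]},{"fingers": 0,"slide": [132,70,-42],"angular": [-15.4,30.6,-31.8]},{"fingers": 0,"slide": [151,80,-48],"angular": [-17.6,35,-36.4]},{"fingers": 0,"slide": [170,90,-54],"angular": [-19.8,39.4,-41]},{"fingers": 0,"slide": [189,99,-59],"angular": [-22,43.8,-45.6]}])

```text
clock: 6.28
tcp_pos: [0.56, 0.181, 0.2801]
orientation: [0.035, -0.016, 0.999, -0.015]
wrist_force: [0.8, -0.7, 0.6]
finger_gap: 0.0854
grip_force: 0.0
```

Run:
```python
from h import *
go([.56,.18,.28],tool(0.1,0));print(get_state()["joint_pos"])
```

```text
slide [ 0.  -1.   0.1] ang [-1.87  3.9  -3.87] rows 0.025173243463498432 0.8106682445200094
[ 0.1967  0.283   0.0939  1.3184 -0.0411  0.163 ]
```

Call:
jog_arm(moves=[{"fingers": 0,"slide": [0,-1,0],"angular": [-1.9,3.9,-3.9]},{"fingers": 0,"slide": [0,-1,0],"angular": [-1.9,3.9,-3.9]},{"fingers": 0,"slide": [0,-1,0],"angular": [-1.9,3.9,-3.9]},{"fingers": 0,"slide": [0,-1,0],"angular": [-1.9,3.9,-3.9]}])

```text
clock: 6.62
tcp_pos: [0.5603, 0.1793, 0.2793]
orientation: [0.001, -0.048, 0.999, -0.001]
wrist_force: [-0.2, -0.2, 0.7]
finger_gap: 0.0854
grip_force: 0.0
```

Run:
```python
from h import *
import pickle
p=cam("wrist");p=cam("wrist");pickle.dump(p,open("w3.pkl","wb"));cv2.imwrite("pics/w3.png",p["color"][::-1,::-1,::-1])
print(get_state()["tcp_pos"],p["W"][:3,3])
for t in("comparator","window","grip","case","meter","flat_bottle"): print(t,[(x["point"],x["p"]) for x in tip_of(t,p)[:2]])
```

```text
[0.5597 0.1797 0.2799] [0.4937 0.1735 0.4101]
comparator [([346.5, 211.7], 0.64), ([345.9, 206.1], 0.33)]
window [([347.6, 227.7], 0.64)]
grip [([354.6, 225.9], 0.69), ([349.5, 228.4], 0.5)]
case [([345.5, 207.3], 0.78)]
meter [([353.4, 142.5], 0.67)]
flat_bottle [([346.5, 270.3], 0.93)]
```

View pics/w3.png

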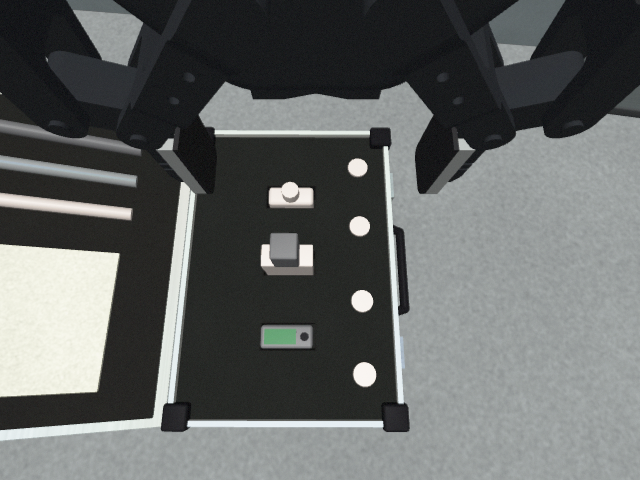

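Upright wrist view: grip top at about (285,247), white block (287,258), meter (287,336), flat bottle (291,195). Case edges are almost parallel to the picture. Next I'll triangulate the grip from a second wrist place, moving right and lower.

Call:
jog_arm(moves=[{"fingers": 0,"slide": [10,17,15],"angular": [0,0,0]},{"fingers": 0,"slide": [20,34,30],"angular": [0,0,0]},{"fingers": 0,"slide": [20,34,30],"angular": [0,0,0]},{"fingers": 0,"slide": [20,34,30],"angular": [0,0,0]}])

```text
clock: 7.35
tcp_pos: [0.5358, 0.2122, 0.2482]
orientation: [-0.001, -0.05, 0.999, -0.001]
wrist_force: [-0.3, 0.4, -0.4]
finger_gap: 0.0856
grip_force: 0.0
```

Run:
```python
from h import *
import pickle
cam("wrist");p=cam("wrist");pickle.dump(p,open("w4.pkl","wb"))
q=pickle.load(open("w3.pkl","rb"))
out=[]
for n,c in(("w3",q),("w4",p)):
    t=tip_of("grip",c)[0]; print(n,t["point"],t["p"],tip_of("window",c)[:1])
    u=np.ascontiguousarray(c["color"][::-1,::-1]); x,y=int(639-t["point"][0]),int(479-t["point"][1])
    cr=u[max(0,y-60):y+60,x-65:x+65]; out.append(cv2.resize(cr[:,:,::-1],None,fx=3,fy=4.0*.75,interpolation=cv2.INTER_CUBIC)); print("org",x-65,y-60)
    # near rim of the case: bright line -> yaw
cv2.imwrite("pics/g.png",np.hstack(out))
pts=[]
u=q["color"][::-1,::-1].astype(int).sum(2)
for x in range(200,380,4):
    col=u[405:435,x]; k=np.argmax(np.diff(col)); pts.append(onz(q,(639-x,479-(405+k+.5)),.072)[:2])
pts=np.array(pts);f=np.polyfit(pts[:,1],pts[:,0],1);print("yaw",-np.arctan(f[0]),np.std(pts[:,0]-np.polyval(f,pts[:,1])))
pts=[]
for x in range(225,365,4):
    col=u[120:150,x]; k=np.argmin(np.diff(col)); pts.append(onz(q,(639-x,479-(120+k+.5)),.072)[:2])
pts=np.array(pts);f=np.polyfit(pts[:,1],pts[:,0],1);print("yaw far",-np.arctan(f[0]),np.std(pts[:,0]-np.polyval(f,pts[:,1])))
```

```text
w3 [354.6, 225.9] 0.69 [{'point': [347.6, 227.7], 'p': 0.64}]
org 219 193
w4 [318.0, 260.2] 0.93 [{'point': [316.6, 254.0], 'p': 0.79}]
org 256 158
yaw 0.09517186257008893 3.6677004019852136e-17
yaw far 0.0850118111575939 0.00033104042474970075
```

View pics/g.png

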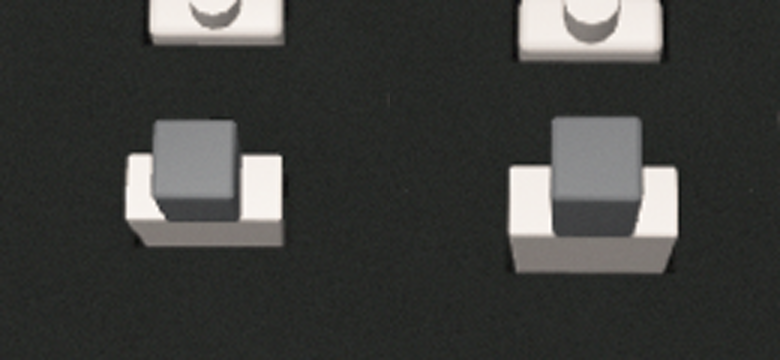

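Both crops show the grip's top face: w3 centre at (195,159), w4 at (596,158). The white block's top is at (204,186) and (592,202), aligned with the tool.

Run:
```python
from h import *
import pickle
q=pickle.load(open("w3.pkl","rb"));p=pickle.load(open("w4.pkl","rb"))
f=lambda c,o,x,y:ray(c,(639-(o[0]+x/3-.3),479-(o[1]+y/3-.3)))
G,e=tri([f(q,(219,193),195,159),f(p,(256,158),206,158.5)]);print("grip top",G,e)
B,e=tri([f(q,(219,193),204.5,186.5),f(p,(256,158),202.5,202)]);print("block top",B,e)
print("grip@.137",onz(p,(639-324.3,479-210.5),.137),onz(q,(639-283.7,479-245.7),.137))
print("block@.101",onz(q,(639-(219+204.5/3-.3),479-(193+186.5/3-.3)),.101),onz(p,(639-(256+202.5/3-.3),479-(158+202/3-.3)),.101))
for h in(.18,.114):go([(G[0]),(G[1]),h],tool(0.09,0))
```

```text
grip top [0.5634 0.207  0.1334] [0.00016115514566382593, 0.00016115514566394676]
block top [0.5638 0.2072 0.096 ] [7.936873788929607e-05, 7.936873788943607e-05]
grip@.137 [0.5622 0.2072 0.137 ] [0.5624 0.2065 0.137 ]
block@.101 [0.5628 0.2067 0.101 ] [0.5621 0.2071 0.101 ]
slide [-25.1  -6.6  69.5] ang [-0.11  0.09  0.41] rows 1.7791375214454186 0.059927160185821435
slide [-25.   -6.5 135.5] ang [-0.11  0.09  0.41] rows 3.307750991176528 0.059927160185821435
```

Call:
jog_arm(moves=[{"fingers": 0,"slide": [-24,-6.5,25],"angular": [0,0,0]},{"fingers": 0,"slide": [-24,-6.5,55],"angular": [0,0,0]},{"fingers": 0,"slide": [-24,-6.5,85],"angular": [0,0,0]},{"fingers": 0,"slide": [-24,-6.5,110],"angular": [0,0,0]},{"fingers": 0,"slide": [-24,-6.5,125],"angular": [0,0,0]},{"fingers": 0,"slide": [-24,-6.5,132],"angular": [0,0,0]},{"fingers": 0,"slide": [-24,-6.5,132],"angular": [0,0,0]},{"fingers": 0,"slide": [-24,-6.5,132],"angular": [0,0,0]}])

```text
clock: 8.32
tcp_pos: [0.562, 0.2072, 0.1174]
orientation: [0.0, -0.049, 0.999, -0.001]
wrist_force: [-0.4, -0.2, -0.0]
finger_gap: 0.0854
grip_force: 0.0
```

Call:
jog_arm(moves=[{"fingers": 0.4,"slide": [0,0,0],"angular": [0,0,0]},{"fingers": 0.6,"slide": [0,0,0],"angular": [0,0,0]},{"fingers": 0.7,"slide": [0,0,0],"angular": [0,0,0]},{"fingers": 0.8,"slide": [0,0,0],"angular": [0,0,0]},{"fingers": 0.9,"slide": [0,0,0],"angular": [0,0,0]},{"fingers": 1,"slide": [0,0,0],"angular": [0,0,0]},{"fingers": 1,"slide": [0,0,0],"angular": [0,0,0]},{"fingers": 1,"slide": [0,0,0],"angular": [0,0,0]},{"fingers": 1,"slide": [0,0,0],"angular": [0,0,0]},{"fingers": 1,"slide": [0,0,0],"angular": [0,0,0]}], squeeze=50)

```text
clock: 9.15
tcp_pos: [0.5619, 0.2074, 0.1174]
orientation: [0.001, -0.049, 0.999, -0.001]
wrist_force: [0.1, -0.3, 6.4]
finger_gap: 0.0232
grip_force: 49.8
```

Call:
jog_arm(moves=[{"fingers": 1,"slide": [0,0,-8],"angular": [0,0,0]},{"fingers": 1,"slide": [0,0,-18],"angular": [0,0,0]},{"fingers": 1,"slide": [0,0,-30],"angular": [0,0,0]},{"fingers": 1,"slide": [0,0,-45],"angular": [0,0,0]},{"fingers": 1,"slide": [0,0,-65],"angular": [0,0,0]},{"fingers": 1,"slide": [0,0,-90],"angular": [0,0,0]},{"fingers": 1,"slide": [0,0,-115],"angular": [0,0,0]},{"fingers": 1,"slide": [0,0,-140],"angular": [0,0,0]},{"fingers": 1,"slide": [0,0,-160],"angular": [0,0,0]},{"fingers": 1,"slide": [0,0,-160],"angular": [0,0,0]}])

```text
clock: 9.98
tcp_pos: [0.563, 0.2081, 0.2822]
orientation: [0.004, -0.049, 0.999, -0.0]
wrist_force: [1.6, -0.7, 0.3]
finger_gap: 0.0234
grip_force: 49.1
```

Run:
```python
from h import *
s=get_state();print(s["wrist_force"],s["ft_torque"])
h,t=-.055,.412
M=R.from_euler("ZY",[h,-t]).as_matrix(); v=np.load("view.npz"); L=v["v"]+.15*v["M"][:,0]; V=L-.15*M[:,0]
# comparator origin; grasp TCP height above underside: 0.1174-0.026
O=V-M@[.011,0,.045]; tcp=O+M@[0,0,.0914]
Rt=M@np.diag([-1,1,-1.]); print(V,tcp); np.savez("tgt.npz",tcp=tcp,Rt=Rt,V=V,M=M)
go(tcp,Rt); go(tcp-np.array([.06,0,-.03]),Rt); print(s["joint_pos"])
```

```text
[ 1.56   -0.6708  0.3196] [ 0.0048 -0.0449  0.0047]
[ 0.5983 -0.1876  0.1751] [ 0.5697 -0.1861  0.2132]
slide [  32.4 -392.9   69.1] ang [  1.79 -23.11   8.64] rows 9.59818985732275 3.454947410429264
slide [  91.9 -387.1   38.6] ang [  1.79 -23.11   8.64] rows 9.584680989719287 3.454947410429264
[ 0.2213  0.3513  0.1968  1.4086 -0.0018  0.1233]
```

Call:
jog_arm(moves=[{"fingers": 1,"slide": [5,-20,2],"angular": [0,0,0]},{"fingers": 1,"slide": [13,-55,5],"angular": [0,0,0]},{"fingers": 1,"slide": [22,-92,9],"angular": [0,0,0]},{"fingers": 1,"slide": [31,-130,13],"angular": [0.2,-3,1]},{"fingers": 1,"slide": [40,-168,17],"angular": [0.4,-6,2]},{"fingers": 1,"slide": [49,-206,21],"angular": [0.7,-9,3.3]},{"fingers": 1,"slide": [58,-244,24],"angular": [0.9,-12,4.5]},{"fingers": 1,"slide": [67,-282,28],"angular": [1.2,-15,5.6]},{"fingers": 1,"slide": [75,-315,32],"angular": [1.4,-18,6.7]},{"fingers": 1,"slide": [82,-345,35],"angular": [1.6,-20,7.5]}])

```text
clock: 10.82
tcp_pos: [0.5116, -0.1452, 0.2415]
orientation: [0.175, 0.018, 0.984, -0.006]
wrist_force: [-0.1, 0.1, -1.7]
finger_gap: 0.023
grip_force: 49.2
```

Run:
```python
from h import *
z=np.load("tgt.npz"); go(z["tcp"]-np.array([.04,0,-.02]),z["Rt"])
```

```text
slide [-15.4 -40.2  14.8] ang [ 0.04 -3.45  1.1 ] rows 1.0911040503341247 0.5062892110479229
```

Call:
jog_arm(moves=[{"fingers": 1,"slide": [-5,-15,5],"angular": [0,-1.5,0.5]},{"fingers": 1,"slide": [-10,-30,10],"angular": [0,-3,1]},{"fingers": 1,"slide": [-15,-40,15],"angular": [0,-3.4,1.1]},{"fingers": 1,"slide": [-15,-40,15],"angular": [0,-3.4,1.1]},{"fingers": 1,"slide": [-15,-40,15],"angular": [0,-3.4,1.1]},{"fingers": 1,"slide": [-15,-40,15],"angular": [0,-3.4,1.1]}])

```text
clock: 11.32
tcp_pos: [0.5312, -0.1836, 0.2334]
orientation: [0.203, 0.026, 0.979, -0.005]
wrist_force: [-0.1, 0.5, -0.8]
finger_gap: 0.0234
grip_force: 49.2
```

Run:
```python
from h import *
z=np.load("tgt.npz"); go(z["tcp"],z["Rt"])
S=cam("side");T=cam("top");W=cam("wrist")
s=get_state();Rt=Rq(s["orientation"]).as_matrix();M=Rt@np.diag([-1,1,-1.]);O=s["tcp_pos"]-M@[0,0,.0914]
for t,l in(("window",[.011,0,.045]),("grip",[0,0,.093]),("comparator",[0,0,0])):
    for n,p in(("side",S),("top",T),("wrist",W)):
        print(t,n,[(x["point"],x["p"]) for x in tip_of(t,p)[:2]],np.round(proj(p,O+M@l),1))
u=lambda x,k:cv2.resize(x[:,:,::-1],None,fx=k,fy=k,interpolation=cv2.INTER_CUBIC)
a=W["color"][::-1,::-1][60:380,120:520];c=proj(S,O+M@[0,0,.05]);x,y=map(int,c)
b=S["color"][y-50:y+50,x-50:x+50];im=np.zeros((400,800,3),np.uint8);im[:320,:400]=u(a,1);im[:,400:]=u(b,4);cv2.imwrite("pics/f.png",im);print(x,y)
np.savez("now.npz",O=O,M=M)
```

```text
slide [-27.4  -0.5  33.9] ang [ 0.14 -0.21  0.13] rows 1.0451831390875745 0.039670970576167454
window side [] [306.5 202.1]
window top [([345.6, 228.0], 0.62), ([206.9, 255.1], 0.48)] [348.1 226.2]
window wrist [] [323.8 286.7]
grip side [([319.9, 192.0], 0.7)] [318.9 190.8]
grip top [([346.7, 237.9], 0.73)] [348.1 236.9]
grip wrist [([324.9, 308.0], 0.56)] [323.9 308.4]
comparator side [([302.9, 214.8], 0.81)] [303.4 215.3]
comparator top [([345.3, 223.2], 0.74), ([346.5, 238.2], 0.53)] [347.4 224.7]
comparator wrist [([324.8, 247.9], 0.95)] [323.7 245.9]
311 202
```

View pics/f.png

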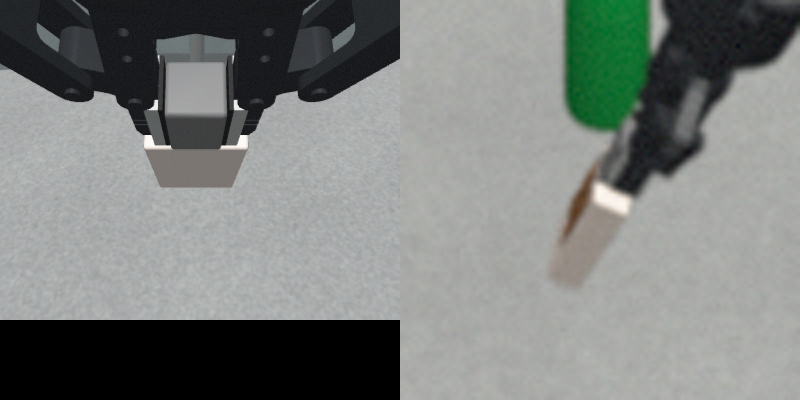

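The comparator hangs straight in the grip: back-face bottom corners at (162,187) and (235,187) in the wrist crop, with the amber window side toward the camera. I'll check the in-hand pose against predicted corners.

Run:
```python
from h import *
from scipy.optimize import least_squares
z=np.load("now.npz");O,M=z["O"],z["M"];W=cam("wrist")
ob=[([-.011,.025,0],(162,187)),([-.011,-.025,0],(235,187)),([-.011,.025,.075],(145,149)),([-.011,-.025,.075],(248,149)),([-.012,.012,.111],(165,115)),([-.012,-.012,.111],(227,115))]
px=[(639-(120+a),479-(60+b)) for _,(a,b) in ob]
for (l,_),p in zip(ob,px): print(p,np.round(proj(W,O+M@l),1))
# in-hand pitch about y & x,z shift
f=lambda q:np.ravel([np.array(proj(W,O+M@(np.array([q[0],q[1],.0914])+R.from_euler("YX",[q[2],q[3]]).apply(np.array(l)-[0,0,.0914]))))-p for (l,_),p in zip(ob,px)])
r=least_squares(f,[0,0,0,0],x_scale=[.001,.001,.01,.01]);print(r.x,np.sqrt(np.diag(np.linalg.inv(r.jac.T@r.jac))),f(r.x).round(1))
```

```text
(357, 232) [361.7 230.5]
(284, 232) [289.  230.7]
(374, 270) [379.1 269.2]
(271, 270) [272.8 269.4]
(354, 304) [359.4 301.7]
(292, 304) [293.7 301.8]
[ 0.0008 -0.0015 -0.0004 -0.0165] [0.0002 0.0002 0.005  0.0048] [ 0.1 -0.5  0.5 -0.1  1.1  0.4 -2.1  1.2  2.  -0.7 -1.6 -0.1]
```

Call:
jog_arm(moves=[{"fingers": 1,"slide": [-7,0,8],"angular": [0,0,0]},{"fingers": 1,"slide": [-14,0,17],"angular": [0,0,0]},{"fingers": 1,"slide": [-21,0,26],"angular": [0,-0.1,0]},{"fingers": 1,"slide": [-26,-0.3,32],"angular": [0,-0.2,0]},{"fingers": 1,"slide": [-27.5,-0.5,34],"angular": [0,-0.2,0]},{"fingers": 1,"slide": [-27.5,-0.5,34],"angular": [0,-0.2,0]},{"fingers": 1,"slide": [-27.5,-0.5,34],"angular": [0,-0.2,0]},{"fingers": 1,"slide": [-27.5,-0.5,34],"angular": [0,-0.2,0]},{"fingers": 1,"slide": [-27.5,-0.5,34],"angular": [0,-0.2,0]}])

```text
clock: 12.72
tcp_pos: [0.5698, -0.187, 0.2138]
orientation: [0.205, 0.026, 0.978, -0.005]
wrist_force: [0.2, -0.1, -0.6]
finger_gap: 0.0229
grip_force: 49.3
```

Run:
```python
from h import *
z=np.load("tgt.npz"); go(z["tcp"],z["Rt"])
S=cam("side");T=cam("top");W=cam("wrist")
s=get_state();Rt=Rq(s["orientation"]).as_matrix();M=Rt@np.diag([-1,1,-1.]);O=s["tcp_pos"]-M@[0,0,.0914]
for t,l in(("window",[.011,0,.045]),("grip",[0,0,.093]),("comparator",[0,0,0]),("lens",[.161,0,.045])):
    for n,p in(("side",S),("top",T),("wrist",W)):
        print(t,n,[(x["point"],round(x["p"],2)) for x in tip_of(t,p)[:2]],np.round(proj(p,O+M@l),1))
u=lambda x,k:cv2.resize(x[:,:,::-1],None,fx=k,fy=k,interpolation=cv2.INTER_CUBIC)
im=np.zeros((560,800,3),np.uint8);im[:,:560]=u(S["color"][130:270,190:330],4);im[:400,560:]=u(T["color"][140:240,325:385],4);cv2.imwrite("pics/z.png",im)
for a in((.161,.045),(.011,.045)):
    p=proj(S,O+M@[a[0],0,a[1]]);print((np.array(p)-[190,130])*4)
```

```text
slide [0.4 1.  0.4] ang [0.07 0.08 0.09] rows 0.027362415211409155 0.019537570704717885
window side [([293.3, 206.6], 0.73)] [290.7 205.9]
window top [([347.6, 215.1], 0.7)] [349.3 211.6]
window wrist [] [323.8 286.3]
grip side [([298.6, 194.7], 0.73)] [302.6 195.1]
grip top [] [349.4 221.8]
grip wrist [([324.5, 310.4], 0.71)] [323.9 307.9]
comparator side [([283.9, 216.3], 0.73)] [288.2 218.8]
comparator top [([349.1, 214.3], 0.55), ([205.7, 229.1], 0.32)] [348.6 210.5]
comparator wrist [([322.6, 249.2], 0.57)] [323.8 245.6]
lens side [([229.8, 182.5], 0.64)] [232.  181.3]
lens top [([353.9, 154.4], 0.7)] [354.  152.8]
lens wrist [] [323.9 487.4]
[168.0637 205.1044]
[402.9759 303.5899]
```

View pics/z.png

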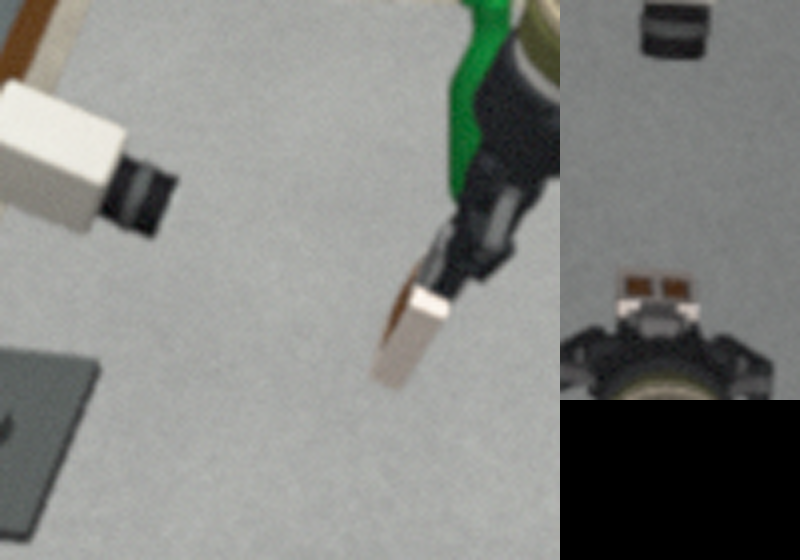

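The picture shows the window face (about 400,310) square to the lens front (165,207). The lens point predicted from the held pose, (168,205), agrees with it.

```bash
python3 -c "
from h import *
s=get_state();print(np.abs(s['qvel']).max(),s['grip_force'],s['clock']);print(hand_in())"
```

```text
0.0015820688543248759 49.250001311302185 13.4667
the job is handed in; nothing more can be done
None
```

The comparator is out of its pocket and held still at the view spot, upright with its windows squarely facing the lens, to within the few-millimetre accuracy of my camera measurements; I handed the job in at 13.5 s and got no verdict back.

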